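# Index the nozzle fixture by one click and lock it

## Robot

A 7-joint arm with a two-finger parallel gripper is mounted at the origin on a cart in front of the work surface, level with it; the furniture and walls round the work are solid. World frame = base frame: x ahead of the robot, y to its left, z up, the work surface at z = 0. Lengths are in mm, angles in rad, forces in N, time in s.
With the tool pointing down it reaches from about 400 to 875 mm from the base axis. Payload 4.4 kg.
Tool frame: the origin (TCP) lies midway between the tips of the shut fingers; the grasp point (between the pads) lies 19 mm behind it (ctrl.grip_point_offset is the distance from the TCP to the grasp point, in mm); z points along the fingers, y is the direction in which the jaws open and shut (so a half turn about z gives the same grasp; the last joint's range is limited). The gripper opens to 85 mm and grips with 20 to 120 N. Pads are 22 mm wide; open, the fingers measure 114 mm over their backs; the gripper's body (76 mm by 85 mm) begins 54 mm behind the grasp point. The pads swing forward as they close: fully open they stand 13 mm farther back than shut.
Start: joints at [-1.173, 0.628, 0.038, 1.517, -0.027, 0.996, -0.02], TCP at [290.757, 581.359, 231.313] pointing down, gripper open.
Joint ranges: [-3.06, 3.06], [-0.37, 2.12], [-1.25, 1.32], [0.18, 2.47], [-1.1, 4.24], [0.23, 1.98], [-2.94, 2.94]. Speed limits (rad/s): [2.57, 2.57, 3.14, 3.14, 3.14, 3.14, 3.14].

## Interface

Orientations are given as [roll, pitch, yaw] about the fixed x, y, z axes, in that order (R = Rz(yaw) Ry(pitch) Rx(roll)).
In Python, from cell import ctrl, imaging, models gives the robot as it stands. The module is installed in compiled form; this text tells all that it offers.
- The arm moves only by the tool drive_tool, never from a script. Its argument "deltas" is text: rows parted by semicolons, each of 5 numbers parted by spaces: the shift along the tool's x, y, z in m, then the turn about the tool's z in degrees, then the finger opening in m, from 0 to 0.0854. A call has 1 to 12 rows; each row is the pose to reach, as a shift and turn from the pose commanded when the call began, along the tool's axes at that moment; what a row does not reach only later rows make up. A row lasts 1/8 s, in which the tool goes at most 62.5 mm and 10.7 degrees, less where a joint would pass 70% of its speed; a pose out of reach is approached as far as the arm can. A call with a gripper value outside its range is refused whole. The fingers move at their own pace and stop on an object; the grip force is fixed at half the most. Time passes only in rows, so rows that repeat a pose let the fingers close. It gives the time, the measured TCP pose, the force and the opening at its end, in the units of the state.
- ctrl.read_state(): the state, without advancing time (a new reading comes with each control period).
- imaging.get_image(name): name is "scene" or "top" or "wrist"; returns a dict with "color" (384x512x3 uint8, red, green, blue), "range_z" (384x512 float32, mm along the optical axis (not along the pixel's ray), 0 where there is no reading), "vfov" (degrees; the focal length in pixels is half the picture's height over the tangent of half this angle, whatever the lens; pixels are square), "cx", "cy" (the principal point, pixels), "k1" (the pictures are not rectified: a ray, as slopes to the right and down, at radius r is drawn at 1 + k1 r^2 times it, then the intrinsics apply), "extrinsics" (4x4, takes a point from camera to world coordinates). Camera axes: x right, y down, z forward; pixel columns grow to the right and rows downward; lengths in mm; the calibration is good to about 2 mm. A picture is of the moment at which its call begins.
- ctrl.finish_job(): hands the job in, once; it reports no verdict.
Trained networks look in a picture, given as the dict that the camera call returned (one of the last four; its "shot" number tells which), for a name from the list of things; names that differ only in an ending like _2 or _b are one class to them, and where a whole thing is asked for, a point or a joint stands for the part that bears it (a point fixed in the world has none). Each returns a list of dicts, best first, with "score" (0 to 1); they miss things now and then, are a little off and sometimes report something else, mostly with a low value. They report only what shows in the picture. A call takes as long as a camera call.
- models.spot_in(picture, thing): "point" ([column, row] in pixels, amid what is visible of it).
- models.landmark_of(picture, thing): "point" ([column, row] in pixels: a listed point, or the origin of a listed thing).
The state is a dict: "clock": time; "qpos": joint angles; "qd": joint speeds; "tau": joint torques, N m; "eef_pos": TCP position; "tool_rot": TCP orientation; "force": force on the tool from outside, world axes, zero at the start; "torque": the same for the moment, N m; "width": finger opening in mm.
Only numpy, scipy, OpenCV 4.12 (cv2) and the standard library are available. Lean on these libraries where they do the work, as an engineer would, in place of code of your own. Each camera call takes 0.05 s, during which the arm holds its last target.

## Task

Move the nozzle fixture on by one station: lay a fingertip on the knurled ring and turn it clockwise (seen from above) by friction until it clicks into the next detent, one click and no farther. Then, with the ring at rest there, push the lock bolt fully home with a fingertip. Touch and push only: do not grasp or lift anything, leave the nozzle standing in the ring, and leave the things beside the fixture where they are.

Things in the scene. Friction and masses are not known exactly. Their poses are not given: they have to be found in the camera images.
- fixture: Indexing fixture, fixed: dark steel base plate 235 x 140 x 10 mm. Origin on the bench under the knurled ring's axis, z up; the plate spans x -160 to +75, y -70 to +70 mm in this frame. The lock bolt lies on the -x side at y = 0, roughly toward the robot. Under the ring is a steel flange, 122 mm across, with eight 10 mm notches, 45 degrees apart, for the bolt.
- ring_axis (a point): Point on the upright axis of the knurled ring, level with its flat top, 42 mm above the bench. Ring: bare aluminium, 110 mm across, knurled round its side (23 to 42 mm above the bench); the flat, radially serrated, grippy top, 16 to 50 mm off the axis, takes a fingertip. In the middle a nozzle stands in a 20 mm bore, its top 28 mm above the ring's.
- ring_mark (a point): Outer end of the one long dark line on the ring's top, 49 mm off the axis; it turns with the ring. It points at the lock bolt at the start. Seven short lines mark the other stations, 45 degrees apart.
- index_ring (a joint): Ring angle, rad, growing clockwise seen from above. Spring detents at 0 (start), 0.785 (the next) and 1.571; stops just outside. Turning it over a crest (0.39, 1.18) takes up to about 0.06 N m: 5 to 8 N pressed down 40 mm off the axis is ample. Let go, it springs into the nearest detent to within 0.02 rad.
- bolt_push (a point): On the lock bolt's upright steel push plate, 40 mm wide (fixture y), 10 mm thick (x), 13 to 47 mm above the bench: middle of the face away from the ring, 34 mm above the bench; moves with the bolt. At the start at fixture x = -113 mm; behind it the base plate is bare for 47 mm. Push it along fixture +x, straight toward the ring axis.
- lock_bolt (a joint): Travel of the lock bolt, m: 0 drawn back (start), 0.012 fully home against its stop, its 7 mm pin in a notch. It takes about 3 N to slide, stays where it is left, and goes home only while a notch stands before it (ring in a detent).
- nozzle_1: Injector nozzle, steel, 18 mm across, 54 mm tall, standing loose in the bore of the ring; origin at the centre of its underside, 16 mm above the bench. It may turn with the ring but must stay in it.
- nozzle_2: Like nozzle, standing on the bench beside the fixture, left of it (+y); bystander. 18 mm across, 54 mm tall, origin at the centre of its underside.
- union_nut_1: Loose steel union nut, 27 mm across, 20 mm tall, on the bench left of the fixture; bystander. Origin at the centre of its underside.
- tape_1: Roll of black tape lying flat, 58 mm across, 19 mm tall, on the bench right of the fixture (-y); bystander. Origin at the centre of its underside.
- hex_key_1: Black hex key, 124 mm long, 46 mm wide, 8 mm thick, lying on the bench right of the fixture; bystander. Origin at the centre of its underside.

How it is judged (in metres and radians):
On the way, in this order (a step that is already met when the one before it is completed fails the run):
1. the ring rests in the next detent (0.785 rad, within 0.06), bolt still drawn back (value of joint index_ring between 0.7254 and 0.8454 rad and velocity of joint index_ring between -0.1 and 0.1 rad/s and value of joint lock_bolt below 0.004 m), for 0.2 s.
2. the lock bolt is pushed home (value of joint index_ring between 0.7254 and 0.8454 rad and value of joint lock_bolt above 0.0095 m), for 0.2 s.
At the end, for the whole second after the job is handed in: The ring is in the next detent (joint 0.785 rad within 0.06), the lock bolt is home (at least 9.5 of its 12 mm), the nozzle still stands in the ring (within 6 mm of its axis, not raised by more than 6 mm, upright within 0.2 rad), and each thing beside the fixture is within 20 mm of where it stood (all of step 2 and z of nozzle_1 in the frame of fixture below 0.022 m and horizontal distance between nozzle_1 and ring_axis below 0.006 m and angle between nozzle_1's own z axis and vertical below 0.2 rad and distance of each of nozzle_2, union_nut_1, tape_1, hex_key_1 from where it was at the start of the episode below 0.02 m); the robot touches nothing.
It fails at once if the ring is turned past the next detent, over the crest to the one after (value of joint index_ring above 1.2 rad).
It fails at once if the bolt is pushed in while the ring is not in the next detent (value of joint lock_bolt above 0.006 m and not (value of joint index_ring between 0.7254 and 0.8454 rad)).
It fails at once if the nozzle is lifted or knocked out of the ring (not (z of nozzle_1 in the frame of fixture below 0.022 m and horizontal distance between nozzle_1 and ring_axis below 0.006 m and angle between nozzle_1's own z axis and vertical below 0.2 rad)).
It fails at once if a thing beside the fixture is lifted or moved by more than 20 mm (distance of any of nozzle_2, union_nut_1, tape_1, hex_key_1 from where it was at the start of the episode above 0.02 m).
It also fails if it takes over 45 s, if anything falls off the work surface, if the arm or the gripper's body presses on something with over 40 N, if the wrist force passes 120 N, or if a joint passes its speed limit or range.

## Working session

There is one attempt and no reset: what is moved stays moved. The work goes in short steps, Python scripts to look and compute and a tool call to move; the robot and the scene stay as the last step left them, time stands still between calls to the robot, and variables do not carry over. Pictures are saved under pics/ and viewed, and the job is handed in when it is done.

Besides the shell and the picture viewer there is one more tool, called in YAML: its name, and indented under it one key for each argument. drive_tool: Moves the arm, as the interface text tells. Its arguments: {"type":"object","properties":{"deltas":{"type":"string"}},"required":["deltas"]}

```bash
mkdir -p pics; cat > h.py <<'E'
import numpy as np, cv2
from cell import ctrl, imaging, models
def ray(p,uv):
    f=p["color"].shape[0]/2/np.tan(np.radians(p["vfov"])/2)
    d=np.array([(uv[0]-p["cx"])/f,(uv[1]-p["cy"])/f]); s=d.copy()
    for _ in range(30): s=d/(1+p["k1"]*(s@s))
    return np.array([s[0],s[1],1.0])
def atz(p,uv,z):
    E=np.array(p["extrinsics"]); d=E[:3,:3]@ray(p,uv); o=E[:3,3]
    return o+d*(z-o[2])/d[2]
def proj(p,w):
    E=np.array(p["extrinsics"]); c=E[:3,:3].T@(np.array(w)-E[:3,3]); s=c[:2]/c[2]
    f=p["color"].shape[0]/2/np.tan(np.radians(p["vfov"])/2)
    s=s*(1+p["k1"]*(s@s)); return np.array([p["cx"]+f*s[0],p["cy"]+f*s[1]])
def bydepth(p,uv):
    E=np.array(p["extrinsics"]); z=p["range_z"][int(round(uv[1])),int(round(uv[0]))]
    return E[:3,:3]@(ray(p,uv)*z)+E[:3,3]
def save(p,n): cv2.imwrite("pics/"+n+".png",p["color"][:,:,::-1])
E
python3 - <<'E'
from h import *
s=ctrl.read_state(); print({k:np.round(v,3) for k,v in s.items()})
for n in ["top","scene"]:
    p=imaging.get_image(n); save(p,n+"0")
    print(n,np.round(p["extrinsics"],2).tolist())
    for t,z in [("ring_axis",42),("ring_mark",42),("bolt_push",34),("fixture",0),("nozzle_1",16),("union_nut_1",0),("tape_1",0),("hex_key_1",0)]:
        for r in models.landmark_of(p,t)[:2]:
            print(t,round(r["score"],2),np.round(r["point"],1),np.round(atz(p,r["point"],z),1),np.round(bydepth(p,r["point"]),1))
E
```

```text
{'clock': np.float64(0.0), 'qpos': array([-1.173,  0.629,  0.038,  1.518, -0.027,  0.996, -0.02 ]), 'qd': array([-0.001,  0.   , -0.001,  0.001, -0.001,  0.001, -0.001]), 'tau': array([-0.0000e+00, -5.6341e+01,  1.2260e+00, -1.9345e+01,  1.1000e-02,
        1.1000e-02, -0.0000e+00]), 'eef_pos': array([290.469, 580.787, 230.384]), 'tool_rot': array([-3.14 , -0.   ,  2.678]), 'force': array([ 0.246, -0.056, -0.773]), 'torque': array([-0.007, -0.004,  0.01 ]), 'width': np.float64(85.438)}
top [[-0.02, -1.0, 0.08, 480.11], [-1.0, 0.02, 0.01, 28.64], [-0.01, -0.08, -1.0, 1055.59], [0.0, 0.0, 0.0, 1.0]]
ring_axis 0.85 [241.7 173.9] [602.8  73.8  42. ] [600.8  73.   58.7]
ring_mark 0.75 [250.7 194.9] [556.9  55.1  42. ] [556.9  55.1  42. ]
bolt_push 0.48 [249.3 226.7] [488.8  59.5  34. ] [489.1  60.4   4.9]
fixture 0.74 [244.3 177.6] [599.4  69.9   0. ] [595.3  68.5  35.9]
nozzle_1 0.54 [245.9 179. ] [594.4  65.8  16. ] [591.6  64.9  41.6]
nozzle_1 0.37 [190.7 168.1] [621.2 188.1  16. ] [621.  187.9  17.3]
union_nut_1 0.39 [197.7 210.4] [527.6 175.5   0. ] [526.7 172.8  19.6]
tape_1 0.9 [29
[... 223 characters left out ...]
 0.0, 0.0, 1.0]]
ring_axis 0.78 [247.6 180.8] [596.   68.4  42. ] [594.   67.   44.3]
ring_mark 0.97 [238.1 189.6] [553.9  69.5  42. ] [555.9  70.9  39.6]
ring_mark 0.45 [201.6 188.9] [499.8 149.1  42. ] [520.4 167.7  14.8]
bolt_push 0.6 [224.4 205.1] [493.9  69.7  34. ] [487.7  64.8  42.3]
fixture 0.64 [248.9 190.4] [603.2  68.3   0. ] [568.2  44.8  41.7]
nozzle_1 0.51 [215.2 166.9] [611.8 191.6  16. ] [613.7 193.2  13.8]
nozzle_1 0.47 [245.7 188.8] [589.8  69.9  16. ] [567.6  54.7  42.5]
union_nut_1 0.31 [214.4 165.6] [628.7 208.4   0. ] [615.  197.   15.8]
tape_1 0.71 [288.1 204. ] [622.1 -46.9   0. ] [621.1 -47.4   1.2]
hex_key_1 0.63 [275.1 238.7] [500.5 -83.    0. ] [501.8 -82.3  -1.9]
```

```bash
python3 - <<'E'
import cv2
for n,(r0,r1,c0,c1) in {"top0":(110,260,150,350),"scene0":(110,260,150,350)}.items():
    a=cv2.imread(f"pics/{n}.png")[r0:r1,c0:c1]; cv2.imwrite(f"pics/{n}_c.png",cv2.resize(a,None,fx=4,fy=4,interpolation=cv2.INTER_CUBIC))
E
```

```text
(no output)
```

View pics/top0_c.png

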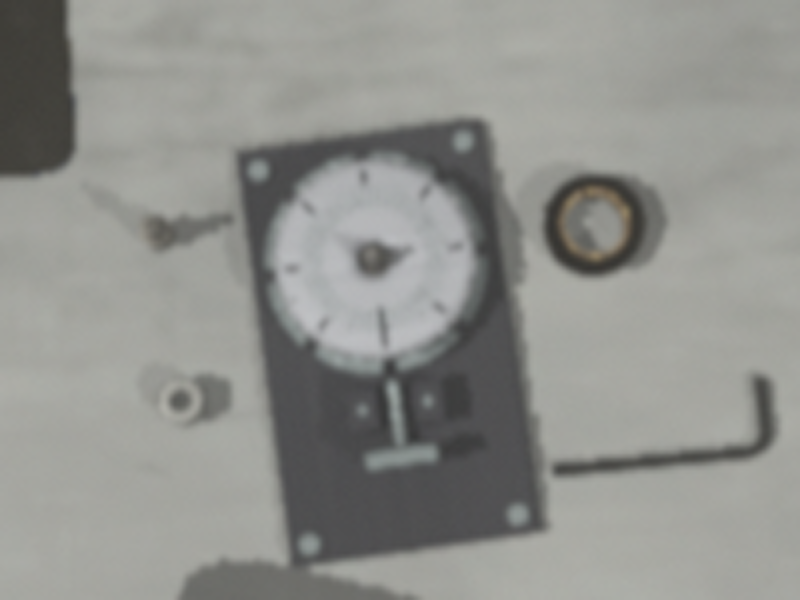

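View pics/scene0_c.png

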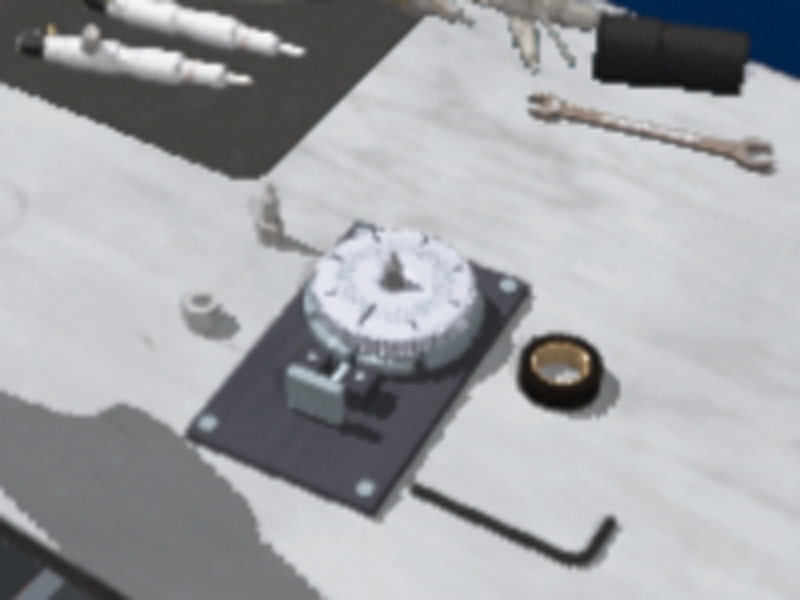

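The top crop shows the ring centred near pixel (243.5,174), the long mark pointing down at the bolt plate near (250,224), and the plate rotated by a few degrees. The bystanders are nozzle_2 (190,168), the nut (195,210), the tape (298,166) and the hex key. I'll refine the pose from the plate corners and the ring outline.

```bash
python3 - <<'E'
from h import *
from scipy.optimize import least_squares
p=imaging.get_image("top")
def cr(u,v): return ((u+.5)/4-.5+150,(v+.5)/4-.5+110)
px=[cr(238,152),cr(485,120),cr(545,527),cr(292,566)]
W=np.array([atz(p,q,10)[:2] for q in px]); print(np.round(W,1))
M=np.array([[75,70],[75,-70],[-160,-70],[-160,70]])
def R(a): return np.array([[np.cos(a),-np.sin(a)],[np.sin(a),np.cos(a)]])
f=lambda v:((M@R(v[2]).T+v[:2])-W).ravel()
s=least_squares(f,[597,67,0]);print("plate",s.x,np.round(s.fun,1))
# ring: bright & height ~42 mask
g=p["color"].mean(2)
E=np.array(p["extrinsics"]);pts=[]
H=np.zeros(g.shape)
for r in range(130,215):
  for c in range(205,285):
    q=bydepth(p,(c,r)); H[r,c]=q[2]
    if 36<q[2]<48: pts.append(atz(p,(c,r),42)[:2])
pts=np.array(pts); print(len(pts), pts.min(0),pts.max(0))
c,rad=cv2.minEnclosingCircle(pts.astype(np.float32)); print("ring",c,rad, pts.mean(0))
q=[]
for r in range(218,232):
  for cc in range(235,262):
    w=bydepth(p,(cc,r))
    if 40<w[2]<55: q.append(atz(p,(cc,r),47)[:2])
q=np.array(q); print("plate top",len(q),q.mean(0),q.min(0),q.max(0), cv2.minAreaRect(q.astype(np.float32)))
for z,t in [(42,cr(372,258)),]: print(atz(p,t,70))
pt=cr(386,345); print("mark end",atz(p,pt,42))
th=s.x[2]; print("bolt", s.x[:2]+R(th)@[-113,0], np.degrees(th))
E
```

```text
[[667.4 147.3]
 [682.7   8.6]
 [455.3 -19.7]
 [436.4 119.9]]
plate [6.02644214e+02 6.91702807e+01 1.21365559e-01] [ 1.2  0.4  2.9  0.2 -3.   0.1 -1.1 -0.6]
1893 [518.34944572  16.80407527] [657.2664358  125.11003404]
ring (587.857666015625, 72.37073516845703) 69.5391616821289 [602.73016733  70.66593624]
plate top 87 [496.09077651  57.35492525] [490.27212071  38.23597427] [502.68006232  76.74943504] ((495.97381591796875, 57.41743850708008), (9.86893367767334, 39.20977020263672), 7.669788360595703)
[598.89356002  70.58900015  70.        ]
mark end [555.01985452  64.98488075  42.        ]
bolt [490.4754151   55.48961544] 6.953734301233194
```

drive_tool:
  deltas: "-0.02 -0.012 0 2 0; -0.06 -0.037 0 6 0; -0.1 -0.061 0 10 0; -0.145 -0.089 0 14 0; -0.19 -0.116 0 18 0; -0.235 -0.144 0 22 0; -0.28 -0.171 0 26 0; -0.325 -0.199 0 30 0; -0.37 -0.226 0 34 0; -0.415 -0.253 0 38 0; -0.455 -0.278 0 41 0; -0.479 -0.293 0 41 0"

```text
clock: 2.45
eef_pos: [588.8, 99.7, 231.6]
tool_rot: [-3.141, 0.002, 1.955]
force: [0.1, 0.4, -1.0]
width: 0.3
```

drive_tool:
  deltas: "0 0 0.02 0 0; 0 0 0.05 0 0; 0 0 0.08 0 0; 0 0 0.1 0 0; 0 0 0.11 0 0; 0 0 0.11 0 0; 0 0 0.11 0 0"

```text
clock: 3.32
eef_pos: [588.7, 104.7, 122.3]
tool_rot: [3.14, 0.0, 1.962]
force: [-0.3, 0.4, 0.2]
width: 0.0
```

```bash
python3 - <<'E'
from h import *
s=ctrl.read_state(); print({k:np.round(v,3) for k,v in s.items() if k!='tau'})
for n in ["wrist","scene"]:
    p=imaging.get_image(n); save(p,n+"1")
    if n=="wrist": print(np.round(p["extrinsics"],2).tolist())
    for t,z in [("ring_axis",42),("ring_mark",42),("bolt_push",34)]:
        for r in models.landmark_of(p,t)[:1]:
            print(n,t,round(r["score"],2),np.round(r["point"],1),np.round(atz(p,r["point"],z),1),np.round(bydepth(p,r["point"]),1))
E
```

```text
{'clock': np.float64(3.325), 'qpos': array([-0.35 ,  0.698,  0.203,  1.773, -0.205,  0.69 ,  0.356]), 'qd': array([-0.005, -0.003, -0.001, -0.003, -0.002, -0.001, -0.001]), 'eef_pos': array([588.717, 104.692, 122.263]), 'tool_rot': array([3.14 , 0.   , 1.962]), 'force': array([-0.269,  0.361,  0.206]), 'torque': array([ 0.016, -0.045,  0.028]), 'width': np.float64(0.031)}
[[0.92, 0.36, 0.13, 557.61], [0.38, -0.87, -0.3, 181.97], [0.0, 0.33, -0.95, 264.61], [0.0, 0.0, 0.0, 1.0]]
wrist ring_axis 0.7 [257.2 241.7] [603.8  73.8  42. ] [586.6 114.1 125. ]
wrist ring_mark 0.68 [195.8 228.8] [556.   66.1  42. ] [556.   66.5  42.7]
wrist bolt_push 0.56 [115.2 205.8] [490.4  56.1  34. ] [493.9  62.7  46.1]
scene ring_axis 0.69 [246.7 179.8] [597.8  72.6  42. ] [596.8  71.9  43.1]
scene ring_mark 0.75 [238.5 191.5] [548.7  64.5  42. ] [553.8  68.1  35.8]
scene bolt_push 0.55 [228.2 209.5] [487.2  52.6  34. ] [492.3  56.5  27.1]
```

View pics/wrist1.png

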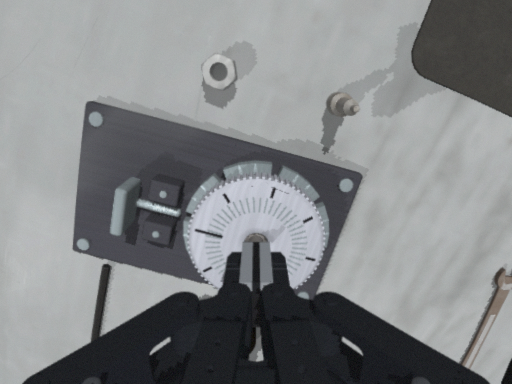

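View pics/scene1.png

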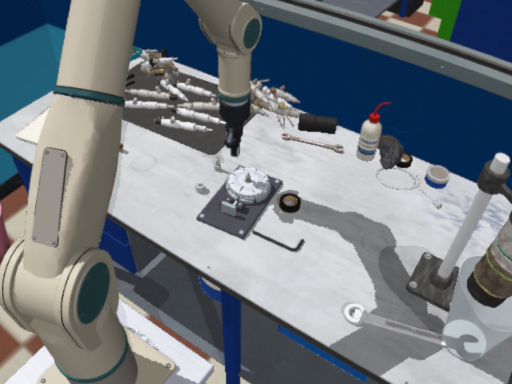

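The wrist view shows the ring centre at about (257,235), the long mark at (196,229)–(222,235), and the fingertips above the ring beside the nozzle. I'll overlay my ring model on it to check the centre.

```bash
python3 - <<'E'
from h import *
p=imaging.get_image("wrist"); a=cv2.resize(p["color"][:,:,::-1],None,fx=3,fy=3,interpolation=cv2.INTER_CUBIC)
C=np.array([602.5,70.3]); th=.121
def d(w,col): u=proj(p,w); cv2.circle(a,tuple(int(round((x+.5)*3-.5)) for x in u),1,col,-1)
for t in np.linspace(0,2*np.pi,240):
    d([C[0]+55*np.cos(t),C[1]+55*np.sin(t),42],(0,0,255))
    d([C[0]+38*np.cos(t),C[1]+38*np.sin(t),42],(255,0,0))
R=np.array([[np.cos(th),-np.sin(th)],[np.sin(th),np.cos(th)]])
for m in np.linspace(0,1,60):
    for x,y,z in [(-113,-20+40*m,47),(-113,-20+40*m,13),(-103,-20+40*m,47),(-160,-70+140*m,10),(75,-70+140*m,10),(-160+235*m,70,10),(-160+235*m,-70,10)]:
        d(list(C+R@[x,y])+[z],(0,255,0))
d(list(C+R@[-49,0])+[42],(0,0,255))
cv2.imwrite("pics/w_ov.png",a[270:870,180:980])
E
```

```text
(no output)
```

View pics/w_ov.png

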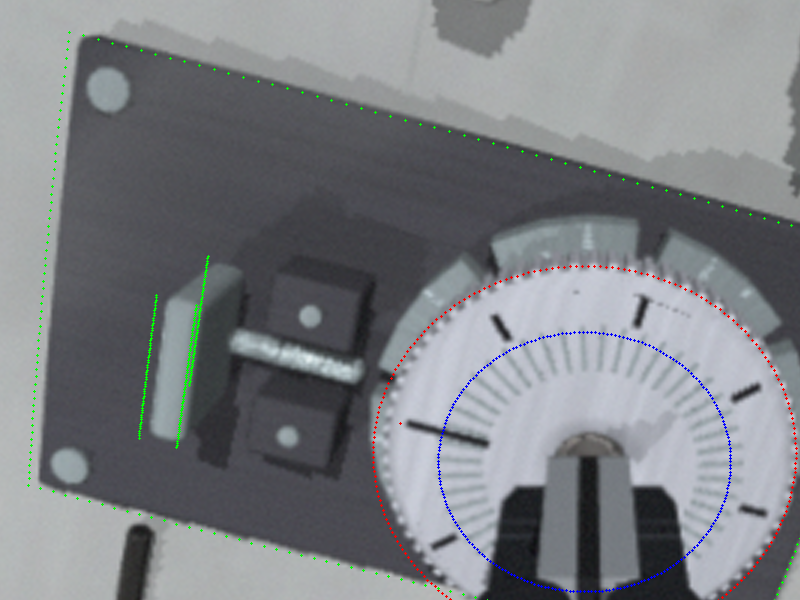

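The model is about 2 mm low in x, so I shift the centre to about (604,70). The current position is then at radius 38, and I can descend.

drive_tool:
  deltas: "0 0 0.02 0 0; 0 0 0.045 0 0; 0 0 0.06 0 0; 0 0 0.07 0 0; 0 0 0.074 0 0; 0 0 0.076 0 0; 0 0 0.076 0 0; 0 0 0.076 0 0"

```text
clock: 4.78
eef_pos: [588.4, 105.1, 45.8]
tool_rot: [3.141, 0.0, 1.962]
force: [-0.4, -0.5, -0.8]
width: -0.3
```

drive_tool:
  deltas: "0 0 0.001 0 0; 0 0 0.002 0 0; 0 0 0.003 0 0; 0 0 0.003 0 0; 0 0 0.003 0 0"

```text
clock: 5.4
eef_pos: [588.0, 105.0, 42.2]
tool_rot: [-3.141, -0.0, 1.962]
force: [-0.1, -0.3, 0.1]
width: 0.6
```

drive_tool:
  deltas: "0 0 0.0005 0 0; 0 0 0.001 0 0; 0 0 0.001 0 0; 0 0 0.001 0 0"

```text
clock: 5.9
eef_pos: [588.4, 105.1, 42.1]
tool_rot: [3.141, -0.0, 1.962]
force: [-0.9, -0.3, 7.1]
width: 0.3
```

drive_tool:
  deltas: "0 0.0028 0 4.2 0; -0.0003 0.0057 0 8.4 0; -0.0008 0.0085 0 12.6 0; -0.0014 0.0112 0 16.8 0; -0.0023 0.0139 0 21 0"

```text
clock: 6.52
eef_pos: [601.6, 108.1, 42.1]
tool_rot: [-3.141, -0.0, 1.593]
force: [-1.8, -1.2, 7.5]
width: 0.0
```

```bash
python3 - <<'E'
from h import *
s=ctrl.read_state(); print({k:np.round(v,3) for k,v in s.items() if k!='tau'})
p=imaging.get_image("wrist"); save(p,"wrist2")
for r in models.landmark_of(p,"ring_mark")[:1]:
    w=atz(p,r["point"],42); print(r,w, np.degrees(np.arctan2(w[1]-70,w[0]-604)))
E
```

```text
{'clock': np.float64(6.525), 'qpos': array([-0.383,  0.841,  0.263,  1.77 , -0.363,  0.579,  0.124]), 'qd': array([-0.085,  0.043,  0.162, -0.063, -0.196,  0.075, -0.406]), 'eef_pos': array([601.607, 108.103,  42.091]), 'tool_rot': array([-3.141, -0.   ,  1.593]), 'force': array([-1.824, -1.172,  7.485]), 'torque': array([-0.148,  0.566, -0.028]), 'width': np.float64(0.042)}
{'point': [167.5, 293.6], 'score': 0.76} [555.8470653   83.90422089  42.        ] 163.89385982110613
```

View pics/wrist2.png

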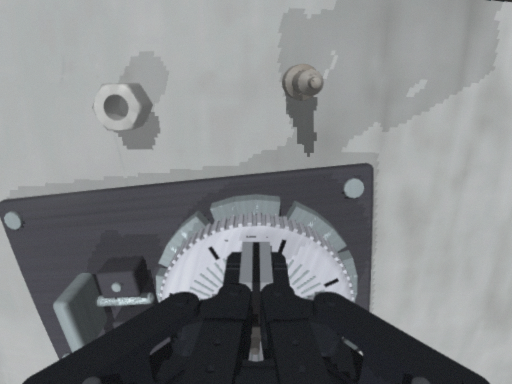

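The ring turns with the finger: the mark has gone from about 187° to 164°. The force is steady at 7.5 N, so I continue.

drive_tool:
  deltas: "0 0.0028 0 4.2 0; -0.0003 0.0057 0 8.4 0; -0.0008 0.0085 0 12.6 0; -0.0014 0.0112 0 16.8 0; -0.0023 0.0139 0 21 0; -0.0023 0.0139 0 21 0; -0.0023 0.0139 0 21 0"

```text
clock: 7.5
eef_pos: [616.3, 105.6, 42.1]
tool_rot: [3.14, 0.0, 1.229]
force: [-1.2, -0.8, 5.2]
width: 0.2
```

```bash
python3 - <<'E'
from h import *
s=ctrl.read_state(); print({k:np.round(v,3) for k,v in s.items() if k!='tau'})
p=imaging.get_image("top"); save(p,"top2")
for r in models.landmark_of(p,"ring_mark")[:1]:
    w=atz(p,r["point"],42); print(r,w, np.degrees(np.arctan2(w[1]-70,w[0]-603)))
a=p["color"][110:260,150:350,::-1]; cv2.imwrite("pics/top2c.png",cv2.resize(a,None,fx=4,fy=4,interpolation=cv2.INTER_CUBIC))
E
```

```text
{'clock': np.float64(7.5), 'qpos': array([-0.431,  0.87 ,  0.363,  1.732, -0.48 ,  0.627, -0.134]), 'qd': array([ 0.001,  0.   , -0.003,  0.001,  0.   , -0.002,  0.002]), 'eef_pos': array([616.285, 105.603,  42.09 ]), 'tool_rot': array([3.14 , 0.   , 1.229]), 'force': array([-1.188, -0.788,  5.191]), 'torque': array([-0.18 ,  0.196, -0.051]), 'width': np.float64(0.183)}
{'point': [229.7, 190.7], 'score': 0.6} [566.87906102 100.20374978  42.        ] 140.09817314346887
```

View pics/top2c.png

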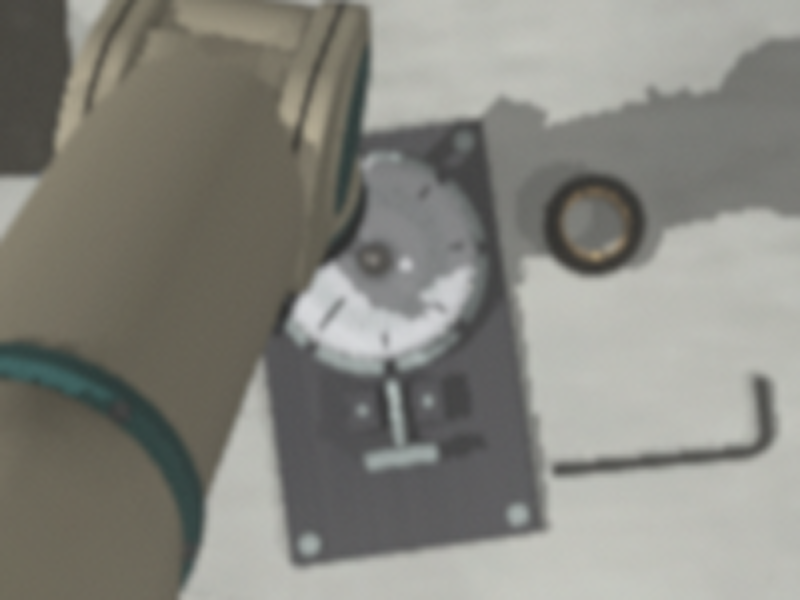

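The ring has turned about 45°. The long mark is near crop (330,313) and a short line now points at the bolt. I'll lift off and check.

drive_tool:
  deltas: "0 0 -0.004 0 0; 0 0 -0.015 0 0; 0 0 -0.04 0 0; 0 0 -0.07 0 0; 0 0 -0.08 0 0; 0 0 -0.08 0 0; 0 0 -0.08 0 0"

```text
clock: 8.48
eef_pos: [614.9, 106.4, 120.2]
tool_rot: [-3.14, 0.001, 1.229]
force: [-0.3, 0.1, 0.2]
width: -0.2
```

```bash
python3 - <<'E'
from h import *
s=ctrl.read_state(); print(np.round(s["eef_pos"],1),np.round(s["tool_rot"],3),np.round(s["force"],1))
p=imaging.get_image("wrist"); save(p,"wrist3")
C=np.array([604.5,70.]);th=.121
R=np.array([[np.cos(th),-np.sin(th)],[np.sin(th),np.cos(th)]])
a=p["color"][:,:,::-1].copy(); a=cv2.resize(a,None,fx=1.5,fy=1.5,interpolation=cv2.INTER_CUBIC)
def d(w,col): u=proj(p,w); cv2.circle(a,tuple(int(round(x*1.5)) for x in u),1,col,-1)
for t in np.linspace(0,2*np.pi,200): d([C[0]+55*np.cos(t),C[1]+55*np.sin(t),42],(0,0,255))
ang=th+np.pi-.785
for r in (35,42,49): d([C[0]+r*np.cos(ang),C[1]+r*np.sin(ang),42],(0,0,255))
for m in np.linspace(0,1,60):
    for x,y,z in [(-113,-20+40*m,47),(-113,-20+40*m,13),(-160,-70+140*m,10),(75,-70+140*m,10),(-160+235*m,70,10),(-160+235*m,-70,10)]:
        d(list(C+R@[x,y])+[z],(0,255,0))
cv2.imwrite("pics/w3o.png",a)
E
```

```text
[614.9 106.4 120.2] [-3.140e+00  1.000e-03  1.229e+00] [-0.3  0.1  0.2]
```

View pics/w3o.png

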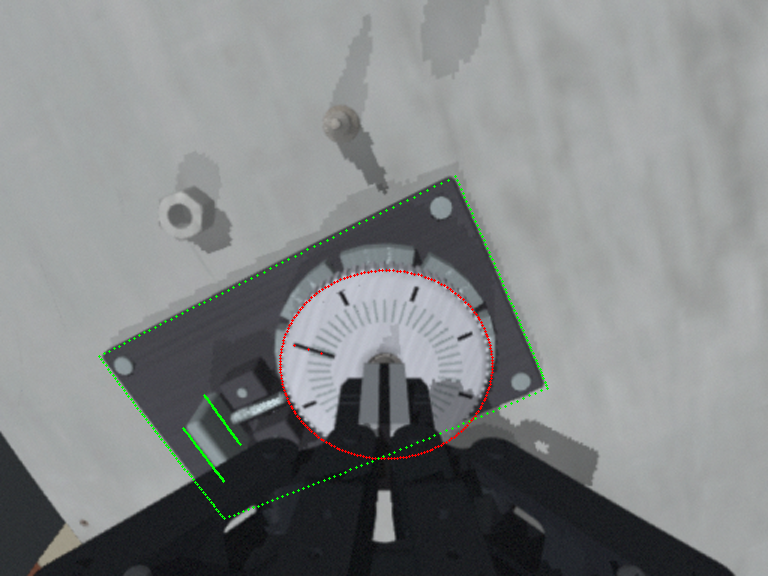

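The model matches this picture: the mark lies on the predicted 0.785 rad line, and the ring and plate outlines agree. The nozzle is standing in the ring. Next I move behind the push plate.

drive_tool:
  deltas: "-0.01 -0.012 0 7 0; -0.025 -0.03 0 15 0; -0.04 -0.048 0 24 0; -0.055 -0.067 0 33 0; -0.07 -0.085 0 42 0; -0.085 -0.103 0 51 0; -0.095 -0.115 0 59 0; -0.0995 -0.121 0 63.5 0; -0.0995 -0.121 0 63.5 0; -0.0995 -0.121 0 63.5 0; -0.0995 -0.121 0 63.5 0"

```text
clock: 9.9
eef_pos: [468.8, 53.1, 121.2]
tool_rot: [3.142, -0.0, 0.122]
force: [0.5, 0.4, 0.2]
width: -0.2
```

drive_tool:
  deltas: "0 0 0.02 0 0; 0 0 0.04 0 0; 0 0 0.05 0 0; 0 0 0.055 0 0; 0 0 0.055 0 0; 0 0 0.055 0 0"

```text
clock: 10.65
eef_pos: [468.8, 53.0, 66.7]
tool_rot: [-3.142, -0.001, 0.121]
force: [0.3, 0.3, -0.2]
width: -0.3
```

```bash
python3 - <<'E'
from h import *
s=ctrl.read_state(); print(np.round(s["eef_pos"],1),np.round(s["tool_rot"],3),np.round(s["force"],1),np.round(s["qpos"],2))
C=np.array([604.5,70.]);th=.121
R=np.array([[np.cos(th),-np.sin(th)],[np.sin(th),np.cos(th)]])
print("fixture xy",R.T@(s["eef_pos"][:2]-C))
p=imaging.get_image("wrist"); save(p,"wrist4")
p=imaging.get_image("scene"); a=p["color"][110:260,150:350,::-1]; cv2.imwrite("pics/sc4.png",cv2.resize(a,None,fx=4,fy=4,interpolation=cv2.INTER_CUBIC))
E
```

```text
[468.8  53.   66.7] [-3.142e+00 -1.000e-03  1.210e-01] [ 0.3  0.3 -0.2] [-0.54  0.74  0.56  2.15 -0.88  0.49 -0.74]
fixture xy [-136.77191004   -0.44600584]
```

View pics/wrist4.png

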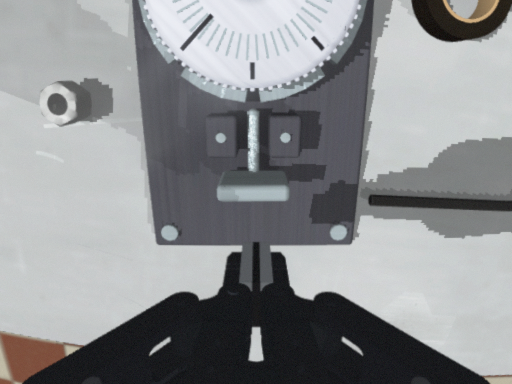

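View pics/sc4.png

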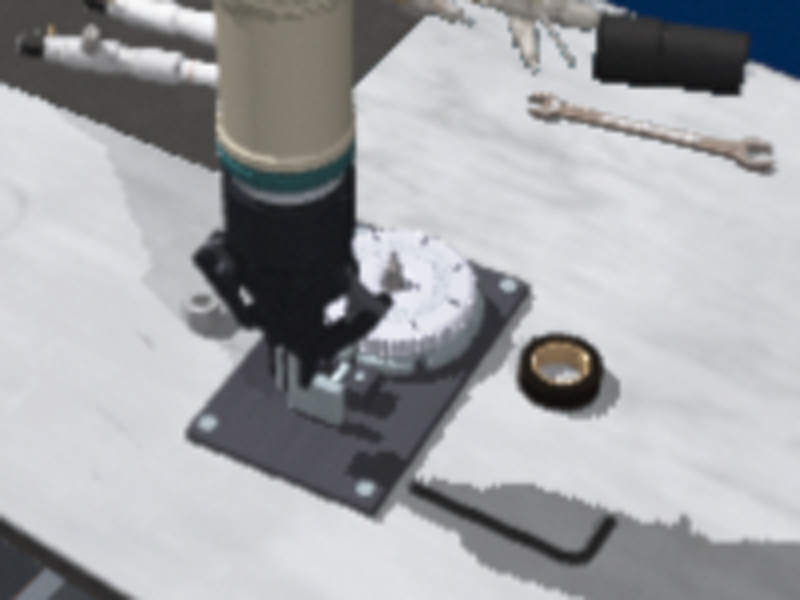

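The fingers (near (257,245) in the wrist view) are centred behind the push plate (217–290,172–200), and the short station line points at the bolt. I'll descend with 13 mm of clearance and then push.

drive_tool:
  deltas: "0 0 0.01 0 0; 0 0 0.025 0 0; 0 0 0.035 0 0; 0 0 0.039 0 0; 0 0 0.039 0 0; 0 0 0.039 0 0"

```text
clock: 11.5
eef_pos: [468.6, 53.0, 27.5]
tool_rot: [3.142, -0.0, 0.121]
force: [-0.5, -0.5, 0.1]
width: -0.1
```

drive_tool:
  deltas: "0.003 0 0 0 0; 0.006 0 0 0 0; 0.008 0 0 0 0; 0.01 0 0 0 0; 0.012 0 0 0 0; 0.014 0 0 0 0; 0.014 0 0 0 0; 0.014 0 0 0 0"

```text
clock: 12.5
eef_pos: [481.8, 54.8, 27.2]
tool_rot: [-3.141, 0.001, 0.121]
force: [-2.7, -0.5, 1.1]
width: 0.2
```

drive_tool:
  deltas: "0.002 0 0 0 0; 0.004 0 0 0 0; 0.006 0 0 0 0; 0.008 0 0 0 0; 0.01 0 0 0 0; 0.01 0 0 0 0; 0.01 0 0 0 0"

```text
clock: 13.38
eef_pos: [491.8, 56.0, 27.2]
tool_rot: [-3.141, 0.001, 0.121]
force: [-4.1, -0.9, 1.5]
width: 0.3
```

drive_tool:
  deltas: "0.001 0 0 0 0; 0.002 0 0 0 0; 0.003 0 0 0 0; 0.003 0 0 0 0; 0.003 0 0 0 0"

```text
clock: 14.0
eef_pos: [491.8, 56.0, 27.2]
tool_rot: [-3.14, 0.006, 0.12]
force: [-10.2, -1.5, 7.5]
width: 0.0
```

The force climbs to 10 N with no further motion, so the bolt is at its stop. I'll back off and check.

drive_tool:
  deltas: "-0.004 0 0 0 0; -0.01 0 0 0 0; -0.017 0 0 0 0; -0.017 0 0 0 0; -0.017 0 -0.03 0 0; -0.017 0 -0.06 0 0; -0.017 0 -0.09 0 0; -0.017 0 -0.1 0 0; -0.017 0 -0.1 0 0; -0.017 0 -0.1 0 0"

```text
clock: 15.25
eef_pos: [477.8, 54.4, 126.4]
tool_rot: [-3.141, 0.001, 0.121]
force: [-0.2, -0.0, -0.3]
width: 0.1
```

```bash
python3 - <<'E'
from h import *
s=ctrl.read_state(); print(s["clock"],np.round(s["eef_pos"],1),np.round(s["force"],1))
p=imaging.get_image("wrist")
C=np.array([604.5,70.]);th=.121
R=np.array([[np.cos(th),-np.sin(th)],[np.sin(th),np.cos(th)]])
a=cv2.resize(p["color"][:,:,::-1],None,fx=1.5,fy=1.5,interpolation=cv2.INTER_CUBIC)
def d(w,col): u=proj(p,w); cv2.circle(a,tuple(int(round(x*1.5)) for x in u),1,col,-1)
ang=th+np.pi-.785
for r in (35,42,49): d([C[0]+r*np.cos(ang),C[1]+r*np.sin(ang),42],(0,0,255))
for m in np.linspace(0,1,60):
    for x,y,z in [(-101,-20+40*m,47),(-101,-20+40*m,13),(-160,-70+140*m,10)]:
        d(list(C+R@[x,y])+[z],(0,255,0))
cv2.imwrite("pics/w5o.png",a)
p=imaging.get_image("top")
q=[]
for r in range(210,232):
  for cc in range(235,262):
    w=bydepth(p,(cc,r))
    if 40<w[2]<55: q.append(atz(p,(cc,r),47)[:2])
if q: q=np.array(q); print("bolt plate top centre",len(q),q.mean(0),"expected home ~507.5,58.5")
a=p["color"][110:260,150:350,::-1]; cv2.imwrite("pics/top5c.png",cv2.resize(a,None,fx=4,fy=4,interpolation=cv2.INTER_CUBIC))
E
```

```text
15.25 [477.8  54.4 126.4] [-0.2 -0.  -0.3]
```

View pics/w5o.png

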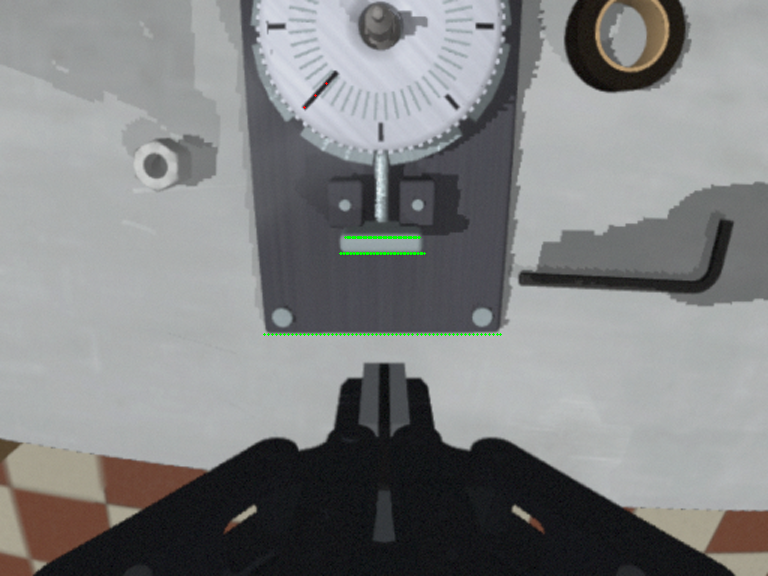

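View pics/top5c.png

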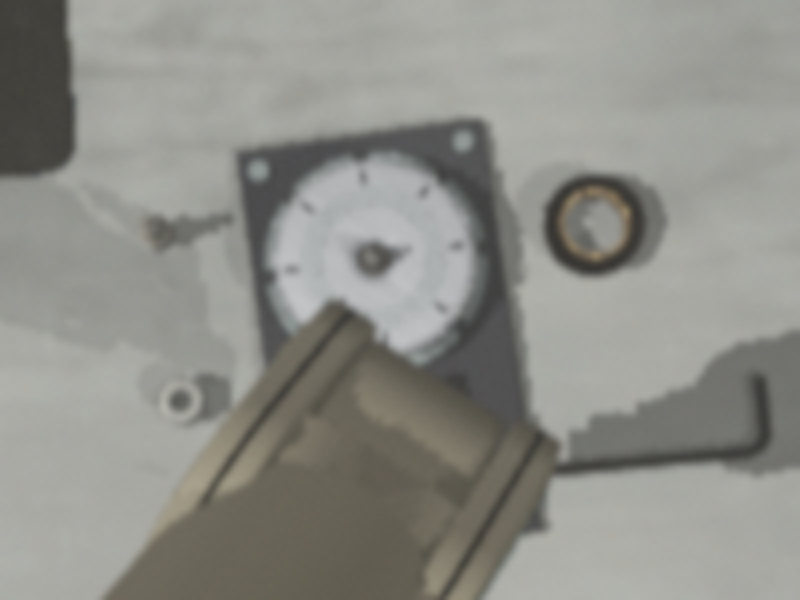

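```bash
python3 -c "
from cell import ctrl; print(ctrl.finish_job())"
```

```text
the job is handed in; nothing more can be done
None
```

I turned the ring one station clockwise and pushed the lock bolt home, then handed the job in after about 15 s of the 45 s allowed. The hand-in gave no verdict.

- **Ring:** I laid the shut fingertips on the ring 38 mm off its axis, pressing with 5–7.5 N, and turned it about 42°. After I lifted off, the wrist picture showed the long mark on the predicted 0.785 rad line, and it was still there after the bolt was pushed in.
- **Bolt:** I pushed the plate from behind along fixture +x until the force rose from 4 to 10 N with no further motion. In the wrist picture the push plate then sat where my model puts it at 12 mm of travel. The fingertip stopped about 1 mm short of the predicted spot, which is within calibration error.
- **Other things:** The nozzle stands in the ring and the four things beside the fixture look unmoved. The arm was clear and touching nothing.
- **Failed check:** I also tried to confirm the bolt's travel from the top camera, but the arm hid the bolt, so that rests on the wrist picture and the force alone. My first estimate of the ring's centre was also about 2 mm off in x; I corrected it from the wrist picture before touching anything.

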